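Lay the breakfast tray

TASK

Lay the breakfast tray with the things standing on the striped board: the rose cup upright on the middle of its saucer, the red-lidded jam jar upright on the middle of the walnut coaster, the apple in the shallow dish, and the sugar bowl's lid on the sugar bowl. Leave the blue-rimmed cup and the metal-lidded relish jar standing where they are on the board. Set everything down, do not drop it.

Things in the scene. Friction and masses are not known exactly. Their poses are not given: they have to be found in the camera images.
- rose_cup: On the striped board (top 18 mm above table). Cream cup, gold rim and handle, red roses outside and on its inner floor. 60 mm tall; outer diameter 56 mm at 12 mm height, 60 at 30, 62 at the rim; 0.16 kg. Loop handle along the cup's +y, to 51 mm from the axis, 17 to 54 mm high: grip along the cup's x. Origin: centre of underside, z up.
- jam_jar: On the striped board (top 18 mm above table). Sealed glass jar of dark red jam, red lid checked in white. Round, 56 mm diameter (glass and lid alike), 68 mm tall; about 0.2 kg. Origin: centre of underside, z up.
- apple: On the striped board (top 18 mm above table). Green apple with a short stalk. 62 mm across at its widest (4 mm above the origin), 55 mm tall without the stalk; about 0.12 kg. Stands on a flat foot 26 mm across. Origin: in its middle, 28 mm above its foot, z up.
- sugar_lid: On the striped board (top 18 mm above table). Sugar bowl's lid, right way up; cream, gold edge, roses. Disc 92 mm across; under it a flange 59 mm across, 6 mm deep; knob 18 mm across in the middle, full width 24 to 37 mm above the origin, top at 42 mm; disc's domed top rises to 18 mm at the knob; about 0.11 kg. Origin: centre of the flange's underside, z up.
- blue_cup: On the striped board (top 18 mm above table). Look-alike: white cup with dark blue rim, handle and flowers; shape and size of the rose cup (handle along its +y). Stays. Origin: centre of underside, z up.
- relish_jar: On the striped board (top 18 mm above table). Look-alike: jar of yellow-green relish with a plain silvery metal lid; shape and size of the jam jar. Stays. Origin: centre of underside, z up.
- saucer: Fixed on the tray. Cream saucer, gold edge, red roses on its rim, 110 mm across; flat well 68 mm across, 6 mm above the origin; edge 12 mm. Origin: centre of underside, z up. (Tray: light wood, 310 x 330 mm, floor 9 mm and rim 32 mm above the table; its four pieces stand about 140 mm apart one way, 156 mm the other.)
- coaster: Fixed on the tray. Round dark walnut coaster, a flat disc 90 mm across, 9 mm thick. Origin: centre of underside, z up.
- bowl: Fixed on the tray. The shallow dish: cream, gold edge, pink flower on its inner floor. 136 mm across the rim, 34 mm tall, sides flaring; flat inner floor 5 mm above the origin, about 90 mm across; inner diameter about 118 mm at 20 mm height. Origin: centre of underside, z up.
- sugar_bowl: Fixed on the tray. Deep cream sugar bowl with roses, open, empty; two loop handles along its +y and -y, to 63 mm from the axis, below the rim. Rim 58 mm above the origin; mouth 83 mm outer, 76 mm inner diameter. With the lid on, the lid's disc rests on the rim and the lid's origin is 52 mm above this origin. Origin: centre of underside, z up.

How it is judged:
By the outcome, as a careful person would: the job done as asked, in the order asked, and still so for the second after the job is handed in, with the robot touching nothing.
It also fails if it takes over 139 s, if anything falls off the work surface, if the arm or the gripper's body presses on something with over 40 N, if the wrist force passes 120 N, or if a joint passes its speed limit or range.

ROBOT

A 6-joint arm with a two-finger parallel gripper is mounted at the origin on the work surface. World frame = base frame: x ahead of the robot, y to its left, z up, the work surface at z = 0. Lengths are in mm, angles in rad, forces in N, time in s.
With the tool pointing down it reaches from about 350 to 975 mm from the base axis. Payload 7.1 kg.
Tool frame: the origin (TCP) lies between the finger pads; the fingertips stand 19 mm ahead of it and the grasp point (between the pads) is the TCP (ctrl.tcp_to_tips is the distance from the TCP to the fingertips, in mm); z points along the fingers, y is the line along which they close (so a half turn about z gives the same grasp; the last joint's range is limited). The gripper opens to 88 mm and grips with 3 to 60 N. Pads are 20 mm wide; open, the fingers measure 115 mm over their backs; the gripper's body (75 mm by 178 mm) begins 61 mm behind the grasp point.
Start: joints at [1.27, 0.423, 1.63, -0, 1.089, -0.019], TCP at [173.772, 600.34, 241.675] pointing down, gripper open.
Joint ranges: [-3, 3], [-0.9, 2.11], [0.09, 2.58], [-1.31, 4.45], [0.11, 2.69], [-2.54, 2.54]. Speed limits (rad/s): [2.39, 2.39, 3.01, 3.14, 3.14, 3.14].

INTERFACE

Orientations are given as a rotation vector (axis times angle).
In Python, from workcell import status, optics, ctrl gives the robot as it stands. The module is installed in compiled form; this text tells all that it offers.
- The arm moves only by the shell command python3 -m inch 'ROWS'. ROWS is JSON, a list that holds one entry, the list of rows, each a list of 7 numbers: the shift along the tool's x, y, z in mm, then the turn, a rotation vector about the tool's x, y, z in rad, then the opening in per cent of the stroke, from 0 (shut) to 100 (fully open). A call has 1 to 20 rows; each row is the pose to reach, as a shift and turn from the pose commanded when the call began, along the tool's axes at that moment; what a row does not reach only later rows make up. A row lasts 1/10 s, in which the tool goes at most 50 mm and 8.59 degrees, less where a joint would pass 70% of its speed; a pose out of reach is approached as far as the arm can. A call with a gripper value outside its range is refused whole. The fingers move at their own pace and stop on an object; the grip force is fixed at half the most. Time passes only in rows, so rows that repeat a pose let the fingers close. It gives the time, the measured TCP pose, the force, the opening and the grip force at its end, in the units of the state.
- status.get_obs(): the state, without advancing time (a new reading comes with each control period).
- optics.get_image(name): name is "scene" or "top"; returns a dict with "frame" (384x512x3 uint8, red, green, blue), "fx", "fy", "cx", "cy" (pixels), "rvec" (rotation vector, rad) and "tvec" (3), from world to camera coordinates, as OpenCV has them. Camera axes: x right, y down, z forward; pixel columns grow to the right and rows downward; lengths in mm; the calibration is good to about 2 mm. A picture is of the moment at which its call begins. There is no depth.
- ctrl.close_job(): hands the job in; it is judged then, once.
The state is a dict: "t": time; "qpos": joint angles; "qvel": joint speeds; "joint_torque": joint torques, N m; "ee_pos": TCP position; "orientation": TCP orientation; "ft_force": force on the tool from outside, world axes, zero at the start; "moment": the same for the moment, N m; "width": finger opening in mm; "grasp_force": force on a finger pad.
Only numpy, scipy, OpenCV 4.12 (cv2) and the standard library are available. Lean on these libraries where they do the work, as an engineer would, in place of code of your own. Each camera call takes 0.05 s, during which the arm holds its last target. There are 200 camera calls.

## Working session

There is one attempt and no reset: what is moved stays moved. The work goes in short steps, Python scripts to look and compute and a shell command to move; the robot and the scene stay as the last step left them, time stands still between calls to the robot, and variables do not carry over. Pictures are saved under pics/ and viewed, at most 14 in all, crops included, and the job is handed in when it is done.

```bash
mkdir -p pics; python3 - <<'E'
from workcell import status, optics, ctrl
import cv2
o=status.get_obs(); print(o)
for n in("scene","top"):
    d=optics.get_image(n); cv2.imwrite(f"pics/{n}0.png",d["frame"][:,:,::-1]); print({k:v for k,v in d.items() if k!="frame"})
E
```

```text
{'t': 0.0, 'qpos': array([ 1.27000894e+00,  4.23794549e-01,  1.63069361e+00,  3.15465852e-05,
        1.08858181e+00, -1.89896924e-02]), 'qvel': array([ 0.00174559, -0.00074061, -0.00106061,  0.00076335, -0.00093544,
        0.00048091]), 'joint_torque': array([ 4.40303207e-03, -5.44618857e+01, -2.73676014e+01,  6.45038788e-02,
        2.28476065e-02, -1.22327438e-04]), 'ee_pos': array([173.60790953, 599.859057  , 240.92915473]), 'orientation': array([-4.41169400e-01, -3.11019577e+00,  2.28378332e-03]), 'ft_force': array([-0.00133207, -0.74767277, -0.23281991]), 'moment': array([-0.01187332, -0.03373586, -0.00395905]), 'grasp_force': 0.0, 'width': 87.99911390762334}
{'fx': 447.47934506394967, 'fy': 447.47934506394967, 'cx': 251.83482155068666, 'cy': 196.75263902246618, 'rvec': array([ 2.10977077,  1.26086101, -0.47663016]), 'tvec': array([-253.73504165, -309.03913993, 1334.99382018])}
{'fx': 420.196876242213, 'fy': 420.196876242213, 'cx': 262.19179980369654, 'cy': 187.300361751427, 'rvec': array([ 2.18752402, -2.18062498,  0.05681631]), 'tvec': array([1.04259724e-01, 5.30040942e+02, 1.16849896e+03])}
```

View pics/scene0.png

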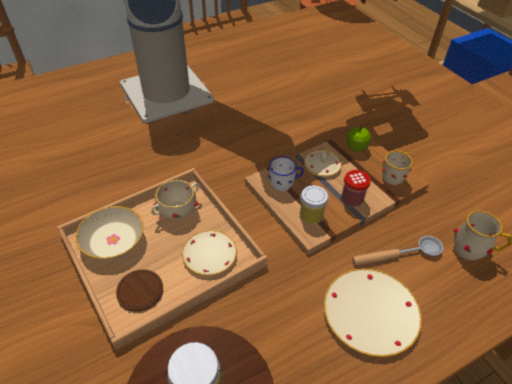

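View pics/top0.png

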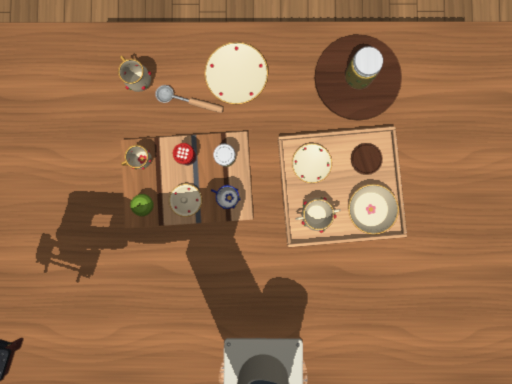

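The scene view shows the board at the right and the tray at the left. In the top view (up = +x, left = +y) I read these pixel positions:

| Place | Thing | Pixel |
|---|---|---|
| Board | rose cup | (137,157) |
| Board | jam jar | (183,153) |
| Board | apple | (141,205) |
| Board | sugar lid | (186,200) |
| Board | relish jar | (224,155) |
| Board | blue cup | (228,197) |
| Tray | saucer | (312,162) |
| Tray | coaster | (367,158) |
| Tray | dish | (372,208) |
| Tray | sugar bowl | (318,213) |

```bash
python3 - <<'E'
import cv2
im=cv2.imread("pics/top0.png")
cv2.imwrite("pics/b.png",cv2.resize(im[125:235,110:260],None,fx=5,fy=5,interpolation=2))
cv2.imwrite("pics/t.png",cv2.resize(im[118:250,272:412],None,fx=4,fy=4,interpolation=2))
E
```

```text
(no output)
```

View pics/b.png

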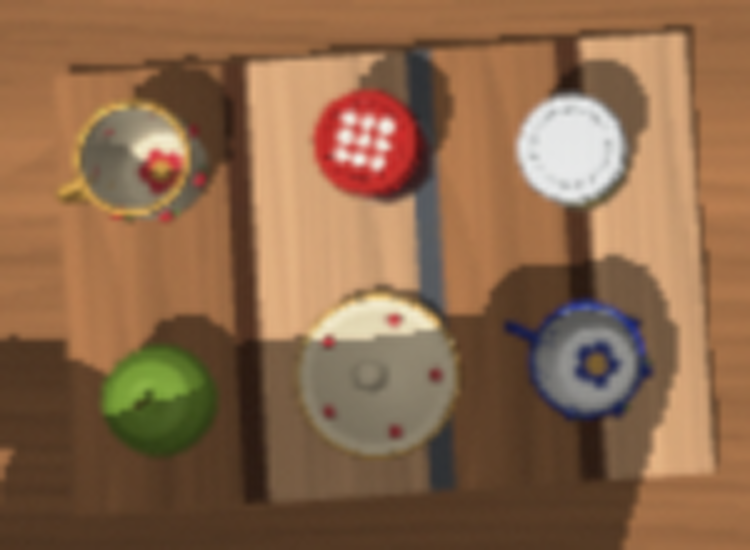

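View pics/t.png

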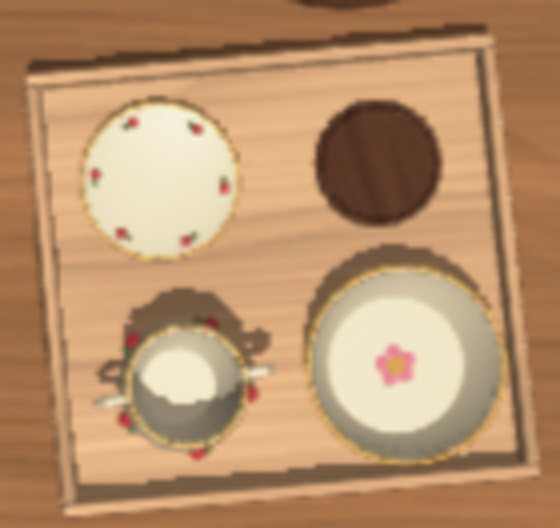

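The crops give these centres in full-image pixels, after undoing the scale:

| Thing | Pixel |
|---|---|
| rose cup rim | (136.4,156.8), handle toward the lower left |
| jam jar lid | (183.6,153.6) |
| apple | (141.8,205.2) |
| sugar lid knob | (183.8,200) |
| saucer | (312,163) |
| coaster | (366.5,158.8) |
| dish | (373.8,209.1) |
| sugar bowl mouth | (318.8,214.8) |

```bash
cat > h.py <<'E'
import numpy as np, cv2
from scipy.spatial.transform import Rotation as R
from workcell import status, optics, ctrl
def cast(d,u,v,z):
    M=R.from_rotvec(d["rvec"]).as_matrix(); C=-M.T@d["tvec"]
    r=M.T@np.array([(u-d["cx"])/d["fx"],(v-d["cy"])/d["fy"],1]); return C+r*(z-C[2])/r[2]
def proj(d,p):
    K=np.array([[d["fx"],0,d["cx"]],[0,d["fy"],d["cy"]],[0,0,1.]])
    return cv2.projectPoints(np.array([p],float),d["rvec"],d["tvec"],K,None)[0].ravel().round(1)
def go(p,deg):  # shift in tool axes and turn about tool z to reach TCP p with closing line at deg (world)
    o=status.get_obs(); T=R.from_rotvec(o["orientation"]); s=T.inv().apply(np.array(p)-o["ee_pos"])
    y=T.as_matrix()[:,1]; a=np.degrees(np.arctan2(y[1],y[0])); w=(deg-a+90)%180-90
    print("shift",s.round(1),"tool z turn rad",round(-np.radians(w),3),"q6",o["qpos"][5].round(2),"tilt",T.as_matrix()[:,2].round(4))
E
python3 - <<'E'
from h import *
d=optics.get_image("top"); s=optics.get_image("scene")
b=lambda u,v:(110+(u+.5)/5-.5,125+(v+.5)/5-.5)
t=lambda u,v:(272+(u+.5)/4-.5,118+(v+.5)/4-.5)
for n,p,z in [("cup",b(132,159),78),("handletip",b(62,195),65),("jam",b(368,143),86),("apple",b(159,401),50),("lid",b(378,374),26),("knob",b(369,375),60),("blue",b(587,360),78),("relish",b(571,150),86),("saucer",t(160,180),21),("coaster",t(378,163),18),("bowl",t(407,364.5),43),("sbowl",t(187,387),67)]:
    P=cast(d,*p,z); print(n,P.round(1),"scene px",proj(s,P))
im=s["frame"][:,:,::-1]
cv2.imwrite("pics/s1.png",cv2.resize(im[120:245,240:440],None,fx=4,fy=4,interpolation=2))
E
```

```text
cup [608.7 341.6  78. ] scene px [398.4 160.7]
handletip [590.6 383.5  65. ] scene px [405.5 154.5]
jam [616.5 212.6  86. ] scene px [356.2 179. ]
apple [478.9 332.5  50. ] scene px [358.2 138.9]
lid [494.9 217.1  26. ] scene px [322.7 164.5]
knob [493.2 215.3  60. ] scene px [323.5 153.9]
blue [501.   95.1  78. ] scene px [282.6 166.8]
relish [612.9 103.9  86. ] scene px [313.9 195.1]
saucer [ 599.8 -137.3   21. ] scene px [209.1 252.8]
coaster [ 612.6 -291.3   18. ] scene px [139.5 289.3]
bowl [ 470.3 -303.5   43. ] scene px [109.1 232.3]
sbowl [ 454.4 -149.9   67. ] scene px [174.3 193.9]
```

View pics/s1.png

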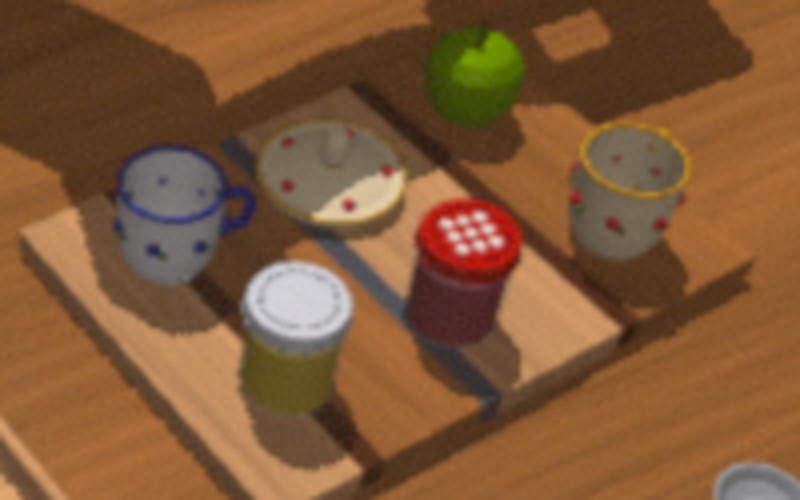

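The scene crop agrees with the top-view positions: the cup rim is at crop (634,161) against a predicted (633,162), and the jam lid at (468,238) against (465,236). The rose cup's handle points away from the camera, which matches the handle direction of about 113°.

```bash
python3 -c "
from h import *
go([608.7,341.6,170],23)"
```

```text
shift [-489.7 -127.2   71.3] tool z turn rad 0.888 q6 -0.02 tilt [-3.e-04 -9.e-04 -1.e+00]
```

```bash
python3 -m inch '[[[-50,-13,0,0,0,0.09,100],[-100,-26,0,0,0,0.2,100],[-150,-39,0,0,0,0.3,100],[-200,-52,0,0,0,0.4,100],[-250,-65,10,0,0,0.5,100],[-300,-78,20,0,0,0.6,100],[-350,-91,30,0,0,0.7,100],[-400,-104,45,0,0,0.8,100],[-440,-115,60,0,0,0.888,100],[-490,-127,71,0,0,0.888,100],[-490,-127,71,0,0,0.888,100],[-490,-127,71,0,0,0.888,100],[-490,-127,71,0,0,0.888,100],[-490,-127,71,0,0,0.888,100]]]'; python3 - <<'E'
from h import *
d=optics.get_image("top"); cv2.imwrite("pics/c.png",cv2.resize(d["frame"][110:240,80:260,::-1],None,fx=4,fy=4,interpolation=2))
go([608.7,341.6,50],23)
E
```

```text
t: 1.6
ee_pos: [607.8, 343.4, 171.2]
orientation: [-1.732, -2.621, -0.0]
ft_force: [0.7, 0.5, 0.1]
width: 87.7
grasp_force: 0.0
shift [ -2.1  -0.  121.4] tool z turn rad 0.002 q6 0.09 tilt [ 2.e-04  4.e-04 -1.e+00]
```

View pics/c.png

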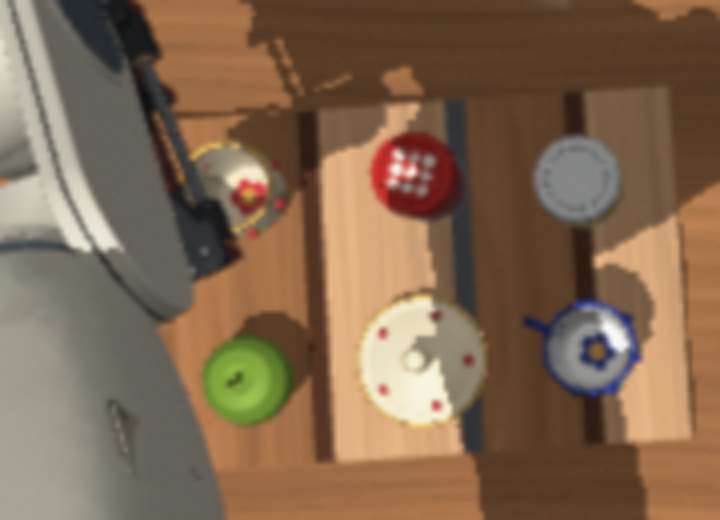

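The gripper hangs over the rose cup, with fingers near crop (140,20) and (205,250) on either side of the cup at (240,185). I'll go down and grip.

```bash
python3 -m inch '[[[-2,0,30,0,0,0,100],[-2,0,60,0,0,0,100],[-2,0,85,0,0,0,100],[-2,0,105,0,0,0,100],[-2,0,115,0,0,0,100],[-2,0,121,0,0,0,100],[-2,0,121,0,0,0,100],[-2,0,121,0,0,0,60],[-2,0,121,0,0,0,50],[-2,0,121,0,0,0,40],[-2,0,121,0,0,0,30],[-2,0,121,0,0,0,20],[-2,0,121,0,0,0,0],[-2,0,121,0,0,0,0],[-2,0,121,0,0,0,0],[-2,0,121,0,0,0,0]]]'
```

```text
t: 3.25
ee_pos: [610.3, 340.4, 50.3]
orientation: [1.734, 2.619, 0.001]
ft_force: [-0.3, -0.2, 6.0]
width: 59.8
grasp_force: 30.0
```

```bash
python3 -m inch '[[[0,0,-5,0,0,0,0],[0,0,-20,0,0,0,0],[0,0,-45,0,0,0,0],[0,0,-75,0,0,0,0],[0,0,-100,0,0,0,0],[0,0,-110,0,0,0,0],[0,0,-110,0,0,0,0]]]'; python3 - <<'E'
from h import *
go([599.8,-137.3,130],23)
go([599.8,-137.3,130],-20)
E
```

```text
t: 3.95
ee_pos: [610.7, 340.7, 161.8]
orientation: [1.734, 2.618, 0.005]
ft_force: [0.6, -0.2, -1.0]
width: 59.8
grasp_force: 30.0
shift [-435.8 -196.7   31. ] tool z turn rad -0.0 q6 0.09 tilt [ 0.0029  0.0015 -1.    ]
shift [-435.8 -196.7   31. ] tool z turn rad 0.75 q6 0.09 tilt [ 0.0029  0.0015 -1.    ]
```

```bash
python3 -m inch '[[[-15,-7,0,0,0,0,0],[-45,-20,0,0,0,0,0],[-85,-38,0,0,0,0,0],[-125,-57,0,0,0,0,0],[-165,-75,0,0,0,0,0],[-205,-93,0,0,0,0,0],[-245,-111,0,0,0,0,0],[-285,-129,0,0,0,0,0],[-325,-147,0,0,0,0,0],[-365,-165,10,0,0,0,0],[-400,-180,20,0,0,0,0],[-424,-191,28,0,0,0,0],[-436,-197,31,0,0,0,0],[-436,-197,31,0,0,0,0],[-436,-197,31,0,0,0,0]]]'; python3 - <<'E'
from h import *
d=optics.get_image("scene"); cv2.imwrite("pics/d.png",cv2.resize(d["frame"][120:330,50:290,::-1],None,fx=3,fy=2.8,interpolation=2))
go([599.8,-137.3,47],23)
E
```

```text
t: 5.45
ee_pos: [598.1, -137.5, 128.2]
orientation: [-1.734, -2.618, 0.0]
ft_force: [0.1, 0.4, -0.6]
width: 59.8
grasp_force: 30.0
shift [-0.8  1.1 81.6] tool z turn rad 0.0 q6 -0.65 tilt [-5.e-04  4.e-04 -1.e+00]
```

View pics/d.png

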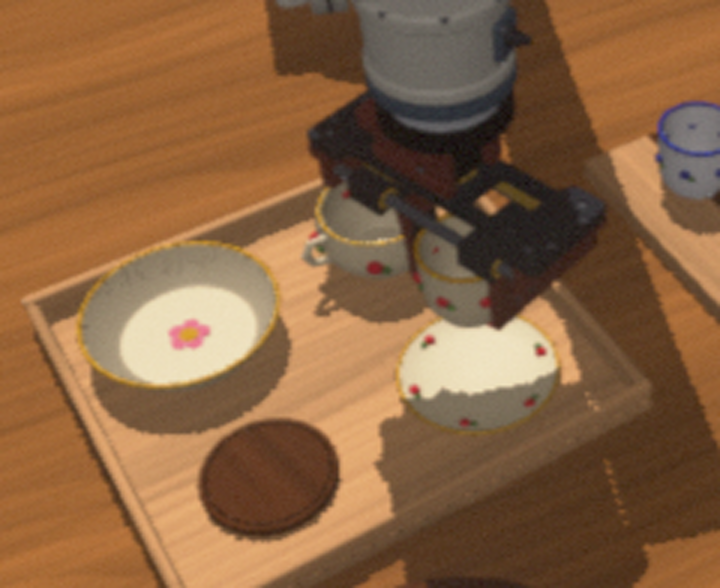

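The cup hangs upright just above the saucer, with the cup at crop (455,280) and the saucer at (478,372). I'll lower it gently.

```bash
python3 -m inch '[[[0,1,15,0,0,0,0],[-1,1,35,0,0,0,0],[-1,1,52,0,0,0,0],[-1,1,65,0,0,0,0],[-1,1,72,0,0,0,0],[-1,1,76,0,0,0,0],[-1,1,78,0,0,0,0],[-1,1,78,0,0,0,0],[-1,1,78,0,0,0,0]]]'
```

```text
t: 6.4
ee_pos: [600.4, -138.8, 51.2]
orientation: [1.734, 2.618, 0.0]
ft_force: [-0.2, -0.3, -1.4]
width: 59.6
grasp_force: 30.0
```

```bash
python3 -m inch '[[[0,1,1,0,0,0,0],[0,1,2,0,0,0,0],[0,1,3,0,0,0,0],[0,1,3.5,0,0,0,0],[0,1,3.5,0,0,0,0]]]'
```

```text
t: 6.9
ee_pos: [601.0, -138.2, 47.3]
orientation: [1.734, 2.619, -0.0]
ft_force: [-0.5, 0.3, 0.4]
width: 59.7
grasp_force: 30.0
```

```bash
python3 -m inch '[[[0,0,0.4,0,0,0,0],[0,0,0.4,0,0,0,0],[0,0,0.4,0,0,0,72],[0,0,0.4,0,0,0,75],[0,0,0.4,0,0,0,85],[0,0,0.4,0,0,0,95],[0,0,0.4,0,0,0,95],[0,0,-15,0,0,0,95],[0,0,-40,0,0,0,95],[0,0,-80,0,0,0,95],[0,0,-120,0,0,0,95],[0,0,-120,0,0,0,95]]]';python3 -c "
from h import *
go([616.5,212.6,170],90)
go([616.5,212.6,170],23)"
```

```text
t: 8.1
ee_pos: [604.6, -139.1, 174.1]
orientation: [1.729, 2.611, 0.006]
ft_force: [0.3, -1.0, -0.3]
width: 83.4
grasp_force: 0.0
shift [319.1 148.2   3.3] tool z turn rad -1.17 q6 -0.65 tilt [ 0.0105 -0.0026 -0.9999]
shift [319.1 148.2   3.3] tool z turn rad -0.0 q6 -0.65 tilt [ 0.0105 -0.0026 -0.9999]
```

```bash
python3 -m inch '[[[40,19,0,0,0,0,95],[85,40,0,0,0,0,95],[130,60,0,0,0,0,95],[175,81,0,0,0,0,95],[220,102,0,0,0,0,95],[265,123,0,0,0,0,95],[300,139,3,0,0,0,95],[319,148,3,0,0,0,95],[319,148,3,0,0,0,95],[319,148,3,0,0,0,95]]]';python3 - <<'E'
from h import *
d=optics.get_image("top")
go([616.5,212.6,56],23)
c=d["frame"][140:190,285:340]; cv2.imwrite("pics/e.png",cv2.resize(c[:,:,::-1],None,fx=8,fy=8,interpolation=2))
E
```

```text
t: 9.1
ee_pos: [612.3, 213.2, 164.2]
orientation: [-1.733, -2.62, 0.001]
ft_force: [-0.2, -1.5, 0.0]
width: 83.4
grasp_force: 0.0
shift [ -1.4   3.9 108.1] tool z turn rad -0.001 q6 -0.09 tilt [-5.e-04 -5.e-04 -1.e+00]
```

View pics/e.png

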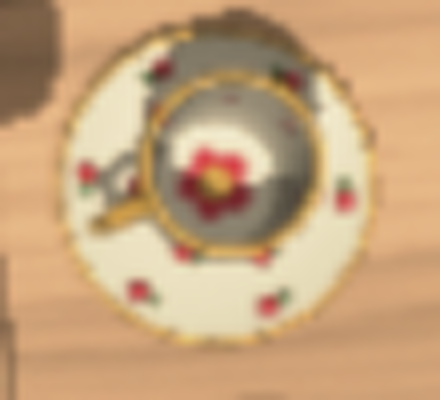

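The cup stands on the saucer, with its rim centred at crop (233,164) and the saucer at (219,186); part of that gap is parallax from the rim's height. I'll check the offset, then grip the jar.

```bash
python3 - <<'E'
from h import *
d=optics.get_image("top"); f=lambda u,v:(285+(u+.5)/8-.5,140+(v+.5)/8-.5)
print(cast(d,*f(233,164),75), cast(d,*f(219,186),21), cast(d,*f(215,181),18))
E
python3 -m inch '[[[-1,4,30,0,0,0,95],[-1,4,60,0,0,0,95],[-1,4,85,0,0,0,95],[-1,4,100,0,0,0,95],[-1,4,106,0,0,0,95],[-1,4,107,0,0,0,95],[-1,4,107,0,0,0,60],[-1,4,107,0,0,0,50],[-1,4,107,0,0,0,40],[-1,4,107,0,0,0,20],[-1,4,107,0,0,0,0],[-1,4,107,0,0,0,0],[-1,4,107,0,0,0,0],[-1,4,107,0,0,0,0]]]'
```

```text
[ 600.13892395 -137.09114499   75.        ] [ 599.28293626 -138.17270278   21.        ] [ 601.4214472  -137.09199671   18.        ]
t: 10.6
ee_pos: [617.5, 214.2, 58.1]
orientation: [1.734, 2.619, 0.002]
ft_force: [0.4, 0.1, 6.3]
width: 55.5
grasp_force: 30.0
```

The cup is centred to about 1.4 mm and the jar is gripped. Lifting it now.

```bash
python3 -m inch '[[[0,0,-5,0,0,0,0],[0,0,-20,0,0,0,0],[0,0,-45,0,0,0,0],[0,0,-80,0,0,0,0],[0,0,-115,0,0,0,0],[0,0,-140,0,0,0,0],[0,0,-140,0,0,0,0],[0,0,-140,0,0,0,0]]]';python3 -c "
from h import *
go([612.6,-291.3,150],23)"
```

```text
t: 11.4
ee_pos: [616.5, 213.8, 197.5]
orientation: [1.734, 2.619, 0.001]
ft_force: [-0.0, 0.5, -2.3]
width: 55.6
grasp_force: 30.0
shift [-463.5 -200.8   47.4] tool z turn rad -0.0 q6 -0.09 tilt [ 5.e-04  2.e-04 -1.e+00]
```

```bash
python3 -m inch '[[[-15,-6,0,0,0,0,0],[-45,-19,0,0,0,0,0],[-85,-37,0,0,0,0,0],[-125,-54,0,0,0,0,0],[-165,-71,0,0,0,0,0],[-205,-89,0,0,0,0,0],[-245,-106,0,0,0,0,0],[-285,-123,0,0,0,0,0],[-325,-141,0,0,0,0,0],[-365,-158,0,0,0,0,0],[-405,-175,10,0,0,0,0],[-435,-188,25,0,0,0,0],[-455,-197,40,0,0,0,0],[-463,-201,55,0,0,0,0],[-463,-201,75,0,0,0,0],[-463,-201,95,0,0,0,0],[-463,-201,110,0,0,0,0],[-463,-201,120,0,0,0,0],[-463,-201,120,0,0,0,0],[-463,-201,120,0,0,0,0]]]'; python3 -c "
from h import *
go([612.6,-291.3,58.1],23)"
```

```text
t: 13.4
ee_pos: [612.8, -290.6, 77.4]
orientation: [1.734, 2.62, 0.0]
ft_force: [-0.8, -0.6, -1.2]
width: 55.8
grasp_force: 30.0
shift [-0.6 -0.4 19.3] tool z turn rad 0.0 q6 -0.86 tilt [ 2.e-04 -1.e-04 -1.e+00]
```

```bash
python3 -m inch '[[[0,0,5,0,0,0,0],[0,0,10,0,0,0,0],[0,0,14,0,0,0,0],[0,0,17,0,0,0,0],[0,0,18,0,0,0,0],[0,0,18.7,0,0,0,0],[0,0,18.7,0,0,0,0],[0,0,18.7,0,0,0,0]]]'
```

```text
t: 14.2
ee_pos: [612.6, -290.9, 58.6]
orientation: [1.734, 2.619, 0.0]
ft_force: [0.1, 0.5, -1.1]
width: 55.7
grasp_force: 30.0
```

```bash
python3 -m inch '[[[0,0,0.4,0,0,0,0],[0,0,0.8,0,0,0,0],[0,0,0.8,0,0,0,0]]]'
```

```text
t: 14.5
ee_pos: [612.6, -290.9, 58.1]
orientation: [1.734, 2.619, 0.0]
ft_force: [-1.2, -0.3, 2.7]
width: 55.8
grasp_force: 30.0
```

```bash
python3 -m inch '[[[0,0,0,0,0,0,66],[0,0,0,0,0,0,72],[0,0,0,0,0,0,85],[0,0,0,0,0,0,95],[0,0,0,0,0,0,95],[0,0,-15,0,0,0,95],[0,0,-45,0,0,0,95],[0,0,-85,0,0,0,95],[0,0,-120,0,0,0,95],[0,0,-120,0,0,0,95],[0,0,-120,0,0,0,95]]]';python3 -c "
from h import *
go([478.9,332.5,150],23)"
```

```text
t: 15.6
ee_pos: [612.9, -291.1, 179.5]
orientation: [1.733, 2.617, 0.0]
ft_force: [-0.3, 0.9, -0.1]
width: 83.6
grasp_force: 0.0
shift [626.5 119.9  28.4] tool z turn rad -0.0 q6 -0.86 tilt [ 0.0025 -0.0013 -1.    ]
```

```bash
python3 -m inch '[[[40,8,0,0,0,0,95],[85,16,0,0,0,0,95],[130,25,0,0,0,0,95],[175,33,0,0,0,0,95],[220,42,0,0,0,0,95],[265,51,0,0,0,0,95],[310,59,0,0,0,0,95],[355,68,0,0,0,0,95],[400,77,0,0,0,0,95],[445,85,0,0,0,0,95],[490,94,0,0,0,0,95],[535,102,0,0,0,0,95],[575,110,10,0,0,0,95],[605,116,20,0,0,0,95],[626,120,28,0,0,0,95],[626,120,28,0,0,0,95],[626,120,28,0,0,0,95],[626,120,28,0,0,0,95]]]'; python3 - <<'E'
from h import *
d=optics.get_image("top")
go([478.9,332.5,51],23)
c=d["frame"][118:250,272:412]; cv2.imwrite("pics/f.png",cv2.resize(c[:,:,::-1],None,fx=4,fy=4,interpolation=2))
E
```

```text
t: 17.4
ee_pos: [478.5, 331.2, 149.4]
orientation: [-1.735, -2.619, 0.002]
ft_force: [0.2, -1.4, 0.1]
width: 83.5
grasp_force: 0.0
shift [ 1.2  0.7 98.6] tool z turn rad -0.002 q6 0.19 tilt [-4.e-04 -4.e-04 -1.e+00]
```

View pics/f.png

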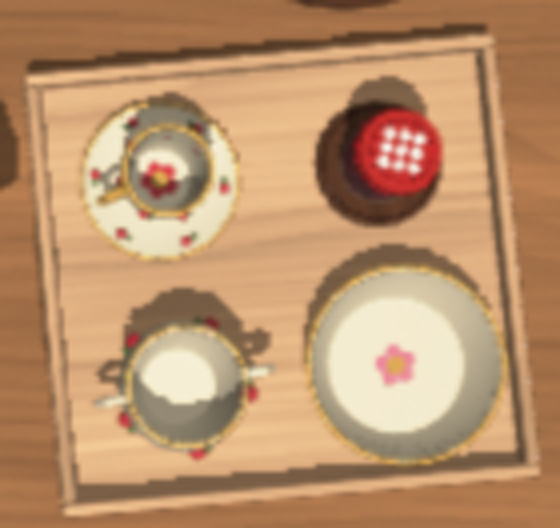

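The jar stands upright on the coaster, with its lid at crop (398,152) and the coaster at (378,163). I'll check its offset and grip the apple.

```bash
python3 - <<'E'
from h import *
d=optics.get_image("top")
print(cast(d,272+398.5/4-.5,118+152.5/4-.5,86))
E
python3 -m inch '[[[1,1,30,0,0,0,95],[1,1,60,0,0,0,95],[1,1,82,0,0,0,95],[1,1,94,0,0,0,95],[1,1,98,0,0,0,95],[1,1,98,0,0,0,95],[1,1,98,0,0,0,70],[1,1,98,0,0,0,60],[1,1,98,0,0,0,40],[1,1,98,0,0,0,20],[1,1,98,0,0,0,0],[1,1,98,0,0,0,0],[1,1,98,0,0,0,0],[1,1,98,0,0,0,0]]]'
```

```text
[ 610.92261539 -288.52702911   86.        ]
t: 18.9
ee_pos: [479.4, 334.0, 52.5]
orientation: [1.734, 2.619, 0.001]
ft_force: [-1.4, -0.4, 5.9]
width: 60.2
grasp_force: 30.0
```

```bash
python3 -m inch '[[[0,0,-5,0,0,0,0],[0,0,-20,0,0,0,0],[0,0,-45,0,0,0,0],[0,0,-80,0,0,0,0],[0,0,-115,0,0,0,0],[0,0,-140,0,0,0,0],[0,0,-140,0,0,0,0],[0,0,-140,0,0,0,0]]]';python3 -c "
from h import *
go([470.3,-303.5,100],23)"
```

```text
t: 19.7
ee_pos: [479.0, 333.6, 192.2]
orientation: [1.734, 2.619, 0.002]
ft_force: [0.0, -0.2, -1.7]
width: 60.1
grasp_force: 30.0
shift [-583.2 -256.8   91.8] tool z turn rad -0.0 q6 0.19 tilt [ 9.e-04  6.e-04 -1.e+00]
```

```bash
python3 -m inch '[[[-15,-7,0,0,0,0,0],[-45,-20,0,0,0,0,0],[-85,-37,0,0,0,0,0],[-125,-55,0,0,0,0,0],[-165,-73,0,0,0,0,0],[-205,-90,0,0,0,0,0],[-245,-108,0,0,0,0,0],[-285,-125,0,0,0,0,0],[-325,-143,0,0,0,0,0],[-365,-161,0,0,0,0,0],[-405,-178,0,0,0,0,0],[-445,-196,0,0,0,0,0],[-485,-214,0,0,0,0,0],[-525,-231,10,0,0,0,0],[-555,-244,25,0,0,0,0],[-575,-253,45,0,0,0,0],[-583,-257,65,0,0,0,0],[-583,-257,85,0,0,0,0],[-583,-257,92,0,0,0,0],[-583,-257,92,0,0,0,0]]]'; python3 -c "
from h import *
go([470.3,-303.5,48.5],23)"
```

```text
t: 21.7
ee_pos: [468.0, -302.6, 97.7]
orientation: [-1.732, -2.615, 0.0]
ft_force: [0.5, -0.5, -1.0]
width: 60.1
grasp_force: 30.0
shift [-1.9  1.9 49.2] tool z turn rad -0.001 q6 -1.0 tilt [-0.004   0.0026 -1.    ]
```

```bash
python3 -m inch '[[[-1,1,10,0,0,0,0],[-1,1,22,0,0,0,0],[-1,1,33,0,0,0,0],[-1,1,41,0,0,0,0],[-1,1,45,0,0,0,0],[-1,1,46,0,0,0,0],[-1,1,46,0,0,0,0],[-1,1,46,0,0,0,0]]]'
```

```text
t: 22.5
ee_pos: [471.6, -304.1, 54.0]
orientation: [1.734, 2.619, -0.0]
ft_force: [0.5, -0.9, -1.5]
width: 60.4
grasp_force: 30.0
```

```bash
python3 -m inch '[[[0,0,2,0,0,0,0],[0,0,3.5,0,0,0,0],[0,0,4.5,0,0,0,0],[0,0,5.2,0,0,0,0],[0,0,5.2,0,0,0,0],[0,0,5.2,0,0,0,0]]]'
```

```text
t: 23.1
ee_pos: [471.4, -303.9, 48.5]
orientation: [-1.735, -2.619, 0.0]
ft_force: [-0.4, -0.0, 0.2]
width: 60.4
grasp_force: 30.0
```

```bash
python3 -m inch '[[[0,0,0.4,0,0,0,0],[0,0,0.4,0,0,0,0],[0,0,0.4,0,0,0,71],[0,0,0.4,0,0,0,75],[0,0,0.4,0,0,0,80],[0,0,0.4,0,0,0,83],[0,0,0.4,0,0,0,83],[0,0,-15,0,0,0,83],[0,0,-45,0,0,0,83],[0,0,-85,0,0,0,83],[0,0,-120,0,0,0,83],[0,0,-120,0,0,0,70],[0,0,-120,0,0,0,65]]]';python3 -c "
from h import *
go([493.2,215.3,130],23)"
```

```text
t: 24.4
ee_pos: [471.8, -304.2, 170.1]
orientation: [1.733, 2.617, -0.0]
ft_force: [-0.5, -0.6, -0.0]
width: 60.2
grasp_force: 0.0
shift [470.  222.4  39.3] tool z turn rad -0.0 q6 -0.99 tilt [ 0.0023 -0.0015 -1.    ]
```

```bash
python3 -m inch '[[[40,19,0,0,0,0,55],[85,40,0,0,0,0,55],[130,61,0,0,0,0,55],[175,83,0,0,0,0,55],[220,104,0,0,0,0,55],[265,125,0,0,0,0,55],[310,147,0,0,0,0,55],[355,168,0,0,0,0,55],[400,189,0,0,0,0,55],[435,206,10,0,0,0,55],[460,218,25,0,0,0,55],[470,222,39,0,0,0,55],[470,222,39,0,0,0,55],[470,222,39,0,0,0,55],[470,222,39,0,0,0,55]]]'; python3 - <<'E'
from h import *
d=optics.get_image("top"); s=optics.get_image("scene")
go([494,216,60],23)
a=cv2.resize(d["frame"][118:250,272:412],(424,400),interpolation=2); b=cv2.resize(s["frame"][110:240,240:360],(370,400),interpolation=2); cv2.imwrite("pics/g.png",np.hstack([a,b])[:,:,::-1])
E
```

```text
t: 25.9
ee_pos: [492.3, 214.1, 129.6]
orientation: [-1.736, -2.618, 0.001]
ft_force: [-0.3, -0.4, -0.5]
width: 48.3
grasp_force: 0.0
shift [ 1.1  1.8 70. ] tool z turn rad -0.002 q6 -0.01 tilt [ 6.e-04  1.e-04 -1.e+00]
```

View pics/g.png

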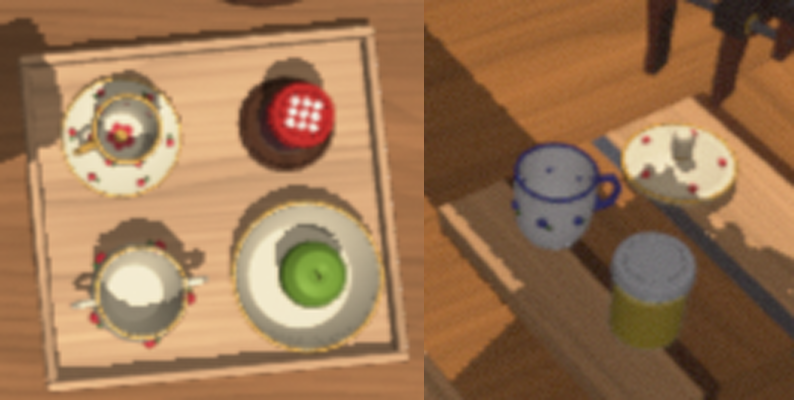

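The apple sits upright in the dish at left-panel (313,272), and the fingers hang above the lid's knob at right-panel (685,150). I'll descend and grip the knob.

```bash
python3 -m inch '[[[1,2,20,0,0,0,55],[1,2,40,0,0,0,55],[1,2,55,0,0,0,55],[1,2,63,0,0,0,55],[1,2,67,0,0,0,55],[1,2,69,0,0,0,55],[1,2,69,0,0,0,55],[1,2,69,0,0,0,55]]]'
```

```text
t: 26.8
ee_pos: [494.1, 217.3, 61.0]
orientation: [1.734, 2.619, 0.001]
ft_force: [0.5, 0.0, -0.4]
width: 48.2
grasp_force: 0.0
```

```bash
python3 -m inch '[[[0,0,1.5,0,0,0,50],[0,0,1.5,0,0,0,45],[0,0,1.5,0,0,0,40],[0,0,1.5,0,0,0,35],[0,0,1.5,0,0,0,30],[0,0,1.5,0,0,0,25],[0,0,1.5,0,0,0,15],[0,0,1.5,0,0,0,5],[0,0,1.5,0,0,0,0],[0,0,1.5,0,0,0,0],[0,0,1.5,0,0,0,0],[0,0,1.5,0,0,0,0]]]'
```

```text
t: 28.0
ee_pos: [493.8, 217.1, 59.0]
orientation: [1.734, 2.619, 0.0]
ft_force: [1.3, -0.2, 0.0]
width: 16.9
grasp_force: 30.0
```

```bash
python3 -m inch '[[[0,0,-3,0,0,0,0],[0,0,-12,0,0,0,0],[0,0,-30,0,0,0,0],[0,0,-60,0,0,0,0],[0,0,-95,0,0,0,0],[0,0,-120,0,0,0,0],[0,0,-130,0,0,0,0],[0,0,-130,0,0,0,0],[0,0,-130,0,0,0,0]]]';python3 - <<'E'
from h import *
go([454.4,-149.9,150],23)
s=optics.get_image("scene");cv2.imwrite("pics/i.png",cv2.resize(s["frame"][60:200,240:400,::-1],None,fx=4,fy=4,interpolation=2))
E
```

```text
t: 28.9
ee_pos: [493.1, 216.9, 188.3]
orientation: [-1.734, -2.619, 0.001]
ft_force: [0.5, 0.4, -0.4]
width: 17.4
grasp_force: 30.0
shift [-322.5 -178.8   38.5] tool z turn rad -0.0 q6 -0.01 tilt [-1.e-03 -5.e-04 -1.e+00]
```

View pics/i.png

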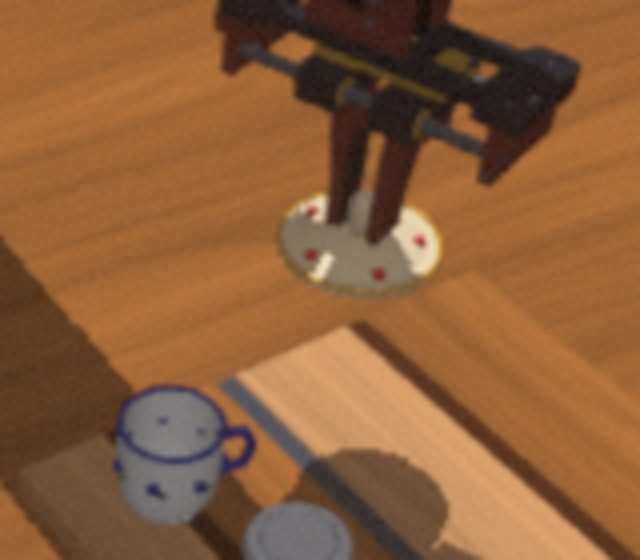

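The lid hangs level from its knob, with the disc centred at crop (360,243) and the fingers on the knob around (367,215). Carrying it to the sugar bowl.

```bash
python3 -c "
from h import *
s=optics.get_image('scene'); print(cast(s,330,120.75,155))"
python3 -m inch '[[[-12,-7,0,0,0,0,0],[-40,-22,0,0,0,0,0],[-75,-42,0,0,0,0,0],[-110,-61,0,0,0,0,0],[-145,-80,0,0,0,0,0],[-180,-100,0,0,0,0,0],[-215,-119,0,0,0,0,0],[-250,-139,0,0,0,0,0],[-280,-155,10,0,0,0,0],[-305,-169,20,0,0,0,0],[-318,-176,30,0,0,0,0],[-322,-179,38,0,0,0,0],[-322,-179,38,0,0,0,0],[-322,-179,38,0,0,0,0],[-322,-179,38,0,0,0,0]]]'; python3 - <<'E'
from h import *
s=optics.get_image("scene");cv2.imwrite("pics/j.png",cv2.resize(s["frame"][110:240,100:260,::-1],None,fx=4,fy=4,interpolation=2))
go([454.4,-149.9,102],23)
E
```

```text
[489.78802805 220.55639121 155.        ]
t: 30.5
ee_pos: [454.8, -148.5, 151.2]
orientation: [1.733, 2.62, 0.0]
ft_force: [0.2, 0.0, 0.5]
width: 17.4
grasp_force: 30.0
shift [-1.  -1.1 49.3] tool z turn rad 0.001 q6 -0.74 tilt [ 5.e-04 -1.e-04 -1.e+00]
```

View pics/j.png

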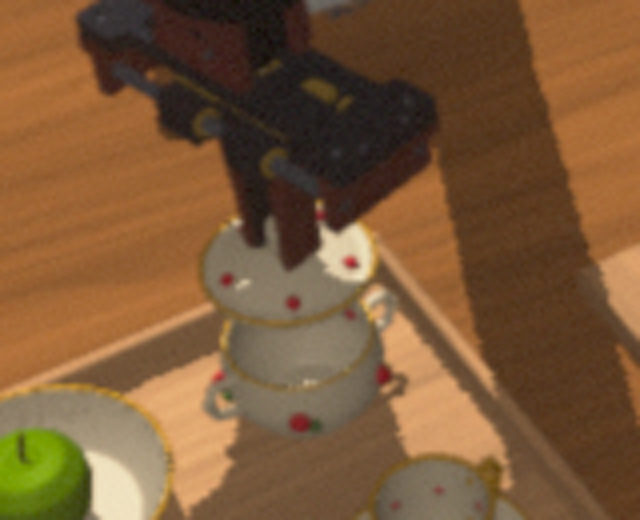

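The lid hangs above the sugar bowl, with the disc centred at crop (288,268) and the bowl's rim at about (302,340). I'll compare the two centres.

```bash
python3 -c "
from h import *
s=optics.get_image('scene'); f=lambda u,v:(100+(u+.5)/4-.5,110+(v+.5)/4-.5)
L=cast(s,*f(288.5,268),118);B=cast(s,*f(302,340),67);print(L,B)
o=status.get_obs();T=R.from_rotvec(o['orientation']);D=B-L;D[2]=0;print(T.inv().apply(D), o['ee_pos'])"
```

```text
[ 453.02814617 -148.57721293  118.        ] [ 457.23527674 -149.07122964   67.        ]
[-2.10162086e+00  3.67793179e+00  2.77480351e-03] [ 454.9637774  -148.57565281  151.3680258 ]
```

```bash
python3 -m inch '[[[-1,1,8,0,0,0,0],[-2,1,20,0,0,0,0],[-2,1,32,0,0,0,0],[-2,1,40,0,0,0,0],[-2,1,44,0,0,0,0],[-2,1,46,0,0,0,0],[-2,1,46,0,0,0,0],[-2,1,46,0,0,0,0]]]'
```

```text
t: 31.4
ee_pos: [456.5, -150.7, 105.2]
orientation: [1.734, 2.619, 0.0]
ft_force: [-0.4, -0.3, -0.2]
width: 17.1
grasp_force: 30.0
```

```bash
python3 -m inch '[[[0,0,1,0,0,0,0],[0,0,1.8,0,0,0,0],[0,0,2.4,0,0,0,0],[0,0,2.8,0,0,0,0],[0,0,2.8,0,0,0,0],[0,0,2.8,0,0,0,0]]]'
```

```text
t: 32.0
ee_pos: [456.4, -150.6, 102.2]
orientation: [1.735, 2.619, 0.0]
ft_force: [-0.4, 0.4, -1.4]
width: 17.0
grasp_force: 30.0
```

```bash
python3 -m inch '[[[0,0,0.4,0,0,0,0],[0,0,0.8,0,0,0,0],[0,0,0.8,0,0,0,0]]]'; python3 -m inch '[[[0,0,0.4,0,0,0,0],[0,0,0.4,0,0,0,0]]]'; python3 - <<'E'
from h import *
s=optics.get_image("scene");cv2.imwrite("pics/k.png",cv2.resize(s["frame"][110:240,100:260,::-1],None,fx=4,fy=4,interpolation=2))
E
```

```text
t: 32.3
ee_pos: [456.4, -150.7, 101.8]
orientation: [1.734, 2.619, 0.0]
ft_force: [-2.2, -0.2, 6.3]
width: 17.2
grasp_force: 30.0
t: 32.5
ee_pos: [456.4, -150.7, 101.8]
orientation: [1.734, 2.619, 0.0]
ft_force: [-3.4, 1.5, 10.7]
width: 17.2
grasp_force: 30.0
```

View pics/k.png

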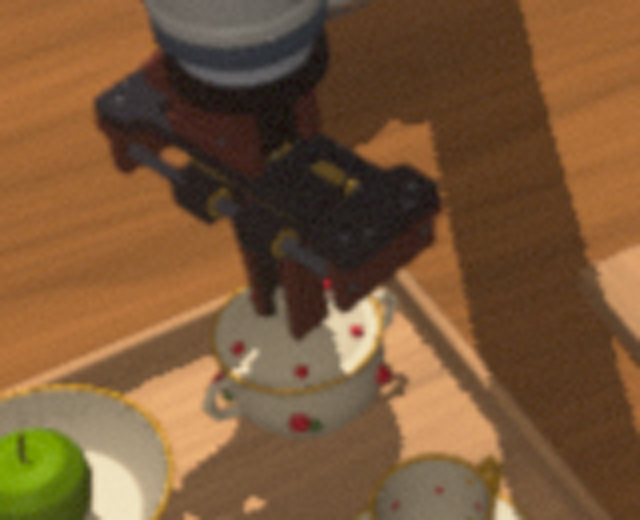

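The lid rests flush on the bowl's rim, centred at crop (300,338), and there is contact force. I'll ease off slightly, release, lift away and take a final look.

```bash
python3 -m inch '[[[0,0,-0.4,0,0,0,0],[0,0,-0.5,0,0,0,0],[0,0,-0.5,0,0,0,25],[0,0,-0.5,0,0,0,35],[0,0,-0.5,0,0,0,50],[0,0,-0.5,0,0,0,55],[0,0,-0.5,0,0,0,55],[0,0,-10,0,0,0,55],[0,0,-35,0,0,0,55],[0,0,-75,0,0,0,55],[0,0,-115,0,0,0,55],[40,20,-140,0,0,0,55],[85,40,-140,0,0,0,55],[130,60,-140,0,0,0,55],[175,80,-140,0,0,0,55],[175,80,-140,0,0,0,55],[175,80,-140,0,0,0,55],[175,80,-140,0,0,0,55]]]'; python3 - <<'E'
from h import *
d=optics.get_image("top")["frame"][110:250,110:420]; s=optics.get_image("scene")["frame"][110:330,40:420]
a=cv2.resize(d,(600,271),interpolation=2); b=cv2.resize(s,(560,324),interpolation=2); b=cv2.copyMakeBorder(b,0,0,0,40,0)
cv2.imwrite("pics/l.png",np.vstack([a,b])[:,:,::-1])
E
```

```text
t: 34.35
ee_pos: [461.6, 41.0, 241.2]
orientation: [1.735, 2.619, -0.0]
ft_force: [0.3, 0.2, -0.6]
width: 48.3
grasp_force: 0.0
```

View pics/l.png

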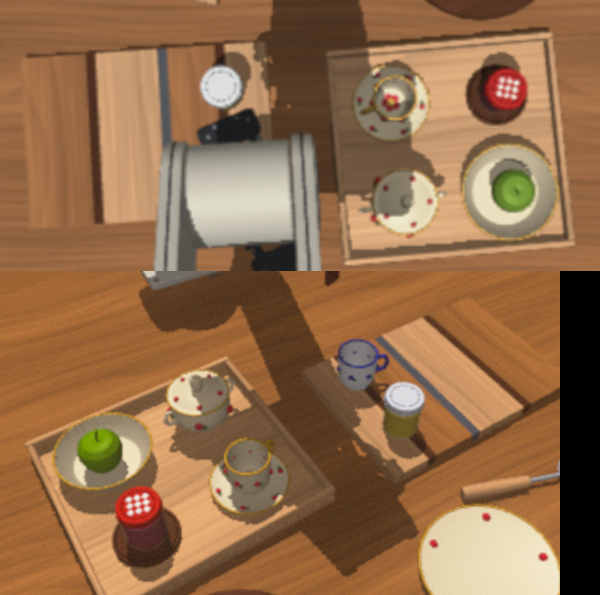

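All four things are in place on the tray: the jar at (140,515) on the coaster, the cup on the saucer, the apple in the dish and the lid flush on the bowl. The blue cup and relish jar stand where they were, and the arm is clear of everything.

```bash
python3 -c "
from workcell import ctrl
print(ctrl.close_job())"
```

```text
the job is handed in; nothing more can be done
None
```

The tray is laid and the job handed in at about 34 s: rose cup on its saucer, jam jar on the coaster, apple in the dish and lid on the sugar bowl, in that order, with the blue cup and relish jar left where they stood.

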